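# Set the condiments on their own coasters

## Robot

A 6-joint arm with a two-finger parallel gripper is mounted at the origin on a cart in front of the work surface, level with it; the furniture and walls round the work are solid. World frame = base frame: x ahead of the robot, y to its left, z up, the work surface at z = 0. Lengths are in m, angles in rad, forces in N, time in s.
With the tool pointing down it reaches from about 0.325 to 0.775 m from the base axis. Payload 5.5 kg.
Tool frame: the origin (TCP) lies between the finger pads; the fingertips stand 14 mm ahead of it and the grasp point (between the pads) lies 5 mm behind it; z points along the fingers, y is the line along which they close (so a half turn about z gives the same grasp; the last joint's range is limited). The gripper opens to 88 mm and grips with 3 to 60 N. Pads are 20 mm wide; open, the fingers measure 115 mm over their backs; the gripper's body (75 mm by 178 mm) begins 61 mm behind the grasp point.
Start: joints at [1.12, 0.091, 1.231, -0, 1.82, -0.057], TCP at [0.23, 0.554, 0.237] pointing down, gripper open.
Joint ranges: [-2.87, 2.87], [-0.86, 2.18], [0.17, 2.46], [-1.51, 4.65], [0.06, 2.69], [-2.65, 2.65]. Speed limits (rad/s): [2.57, 2.57, 3.01, 3.14, 3.14, 3.14].

## Interface

Orientations are given as a unit quaternion [w, x, y, z].
In Python, from cell import ctrl gives the robot as it stands. The module is installed in compiled form; this text tells all that it offers.
- The arm moves only by the tool send_rows, never from a script. Its argument "steps" is a list of rows, each an object with "fingers": the opening in per cent of the stroke, from 0 (shut) to 100 (fully open); "translation": the shift along the tool's x, y, z in m, a list of three; "turn": the turn, a rotation vector about the tool's x, y, z in rad, a list of three. A call has 1 to 20 rows; each row shifts and turns the commanded pose from where the row before left it, along the tool's axes as they then stand; what a row does not reach is not made up. A row lasts 1/10 s, in which the tool goes at most 50 mm and 8.59 degrees, less where a joint would pass 70% of its speed; a pose out of reach is approached as far as the arm can. A call with a gripper value outside its range is refused whole. The fingers move at their own pace and stop on an object; "grip_force" is the grip in N (left out, the last holds). Time passes only in rows, so rows that do not move let the fingers close. It gives the time, the measured TCP pose, the force, the opening and the grip force at its end, in the units of the state.
- ctrl.get_obs(): the state, without advancing time (a new reading comes with each control period).
- ctrl.snapshot(name): name is "scene" or "top" or "wrist"; returns (picture, depth): 384x512x3 uint8, red, green, blue; 384x512 float32, m along the optical axis (not along the pixel's ray), 0 where there is no reading.
- ctrl.camera_params(name): a dict with "intrinsics" (3x3 intrinsics, pixels), "extrinsics" (4x4, takes a point from camera to world coordinates). Camera axes: x right, y up, looking along -z (the intrinsics and any distortion apply to the point x, -y, -z); pixel columns grow to the right and rows downward; lengths in m; the calibration is good to about 2 mm. A picture is of the moment at which its call begins: read the wrist's pose just before it. camera_params takes no time and is no camera call; for the wrist camera it gives the pose at the moment of the call.
- ctrl.job_done(): hands the job in; it is judged then, once.
Trained networks look in the newest picture that a camera, given by its name, has taken for a name from the list of things; names that differ only in an ending like _2 or _b are one class to them, and where a whole thing is asked for, a point or a joint stands for the part that bears it (a point fixed in the world has none). Each returns a list of dicts, best first, with "confidence" (0 to 1); they miss things now and then, are a little off and sometimes report something else, mostly with a low value. They report only what shows in the picture. A call takes as long as a camera call.
- ctrl.find_in(camera, name): "point" ([x, y, z] in m, in world coordinates, good to about 4 mm: the middle of the surface that is visible of it).
- ctrl.outline_of(camera, name): "pixels" (384x512 bool, what is visible of it).
The state is a dict: "time_s": time; "qpos": joint angles; "joint_velocities": joint speeds; "tau": joint torques, N m; "eef_pos": TCP position; "ee_rot": TCP orientation; "wrist_force": force on the tool from outside, world axes, zero at the start; "ft_torque": the same for the moment, N m; "finger_gap": finger opening in m; "gripper_force": force on a finger pad.
Only numpy, scipy, OpenCV 4.12 (cv2) and the standard library are available. Lean on these libraries where they do the work, as an engineer would, in place of code of your own. Each camera call takes 0.05 s, during which the arm holds its last target. There are 200 camera calls.

## Task

Set out the condiments: stand each of the two preserve jars, the spice jar and the shaker that are on the worktop in front of you on the coaster whose pad has the colour of its lid (black, white, red, grey), upright and flat on the pad inside the rim. Keep them upright and set them down gently rather than dropping them, and leave the two little bowls where they are.

Things in the scene. Friction and masses are not known exactly. Their poses are not given: they have to be found in the camera images.
- black_jar: Glass jar of yellow-brown preserve with a black lid, round, 64 mm diameter, 99 mm high, about 0.42 kg (varies). Loose. Origin: centre of its underside; z axis up along the jar. Its turn about z does not matter.
- white_jar: Glass jar of red preserve with a white lid (with a small red patch at one edge), round, 64 mm diameter, 87 mm high, about 0.25 kg (varies); a similar jar at the far right edge of the worktop, out of reach, is not meant. Loose. Origin: centre of its underside; z axis up along the jar. Its turn about z does not matter.
- spice_jar: Slim spice jar with a red cap, round, 42 mm diameter below and 45 mm at the cap (from 85 mm up), 106 mm high, about 0.11 kg (varies); the similar spice jars at the back near the bottles, out of reach, are not meant. Loose. Origin: centre of its underside; z axis up along the jar. Its turn about z does not matter.
- shaker: Slim clear shaker with a grey perforated top, round, 44 mm diameter up to 66 mm height, then narrowing to 34 mm, 90 mm high, about 0.1 kg (varies). Loose. Origin: centre of its underside; z axis up along the jar. Its turn about z does not matter.
- black_coaster: Round brown wooden coaster with a black pad, outer diameter 92 mm; a low rim 5 mm wide, its top 11 mm above the worktop, surrounds the flat pad, which is 82 mm across inside the rim and 6 mm above the worktop. The place for the black-lidded jar. Fixed to the worktop. Origin: centre of its underside, on the worktop; z axis up. Round, so its turn does not matter.
- white_coaster: Round brown wooden coaster with a white pad, outer diameter 92 mm; a low rim 5 mm wide, its top 11 mm above the worktop, surrounds the flat pad, which is 82 mm across inside the rim and 6 mm above the worktop. The place for the white-lidded jar. Fixed to the worktop. Origin: centre of its underside, on the worktop; z axis up. Round, so its turn does not matter.
- red_coaster: Round brown wooden coaster with a red pad, outer diameter 72 mm; a low rim 5 mm wide, its top 11 mm above the worktop, surrounds the flat pad, which is 62 mm across inside the rim and 6 mm above the worktop. The place for the red-capped spice jar. Fixed to the worktop. Origin: centre of its underside, on the worktop; z axis up. Round, so its turn does not matter.
- grey_coaster: Round brown wooden coaster with a grey pad, outer diameter 72 mm; a low rim 5 mm wide, its top 11 mm above the worktop, surrounds the flat pad, which is 62 mm across inside the rim and 6 mm above the worktop. The place for the grey-topped shaker. Fixed to the worktop. Origin: centre of its underside, on the worktop; z axis up. Round, so its turn does not matter.
- big_bowl: Bystander, to be left where it is: small empty off-white stoneware bowl, 84 mm across the rim, 37 mm high, loose. Origin: centre of its underside; z axis up.
- small_bowl: Bystander, to be left where it is: smaller empty metal bowl, 72 mm across the rim, 35 mm high, loose. Origin: centre of its underside; z axis up.

How it is judged:
At the end, for the whole second after the job is handed in: All four stand released and at rest on the coasters of their lids' colours: centre within 12 mm of the coaster's centre, underside on the pad (3 to 9 mm above the worktop), upright within 0.06 rad. Both bowls stand within 3 cm of where they began (horizontal distance between black_jar and black_coaster below 0.012 m and z of black_jar in the frame of black_coaster between 0.003 and 0.009 m and angle between each of black_jar, white_jar, spice_jar, shaker's own z axis and vertical below 0.06 rad and linear speed of each of black_jar, white_jar, spice_jar, shaker below 0.02 m/s and angular speed of each of black_jar, white_jar, spice_jar, shaker below 0.15 rad/s and horizontal distance between white_jar and white_coaster below 0.012 m and z of white_jar in the frame of white_coaster between 0.003 and 0.009 m and horizontal distance between spice_jar and red_coaster below 0.012 m and z of spice_jar in the frame of red_coaster between 0.003 and 0.009 m and horizontal distance between shaker and grey_coaster below 0.012 m and z of shaker in the frame of grey_coaster between 0.003 and 0.009 m and distance of each of big_bowl, small_bowl from where it was at the start of the episode below 0.03 m and angle between each of big_bowl, small_bowl's own z axis and vertical below 0.5 rad); the robot touches nothing.
It fails at once if a jar or the shaker is knocked or tipped over (angle between any of black_jar, white_jar, spice_jar, shaker's own z axis and vertical above 0.7 rad).
It fails at once if a jar or the shaker is dropped onto its coaster instead of being set down ((horizontal distance between black_jar and black_coaster below 0.04 m and z of black_jar in the frame of black_coaster below 0.05 m and linear speed of black_jar above 0.5 m/s) or (horizontal distance between white_jar and white_coaster below 0.04 m and z of white_jar in the frame of white_coaster below 0.05 m and linear speed of white_jar above 0.5 m/s) or (horizontal distance between spice_jar and red_coaster below 0.04 m and z of spice_jar in the frame of red_coaster below 0.05 m and linear speed of spice_jar above 0.5 m/s) or (horizontal distance between shaker and grey_coaster below 0.04 m and z of shaker in the frame of grey_coaster below 0.05 m and linear speed of shaker above 0.5 m/s)).
It fails at once if the stoneware bowl is moved more than 3 cm or tipped up (distance of big_bowl from where it was at the start of the episode above 0.03 m or angle between big_bowl's own z axis and vertical above 0.5 rad).
It fails at once if the metal bowl is moved more than 3 cm or tipped up (distance of small_bowl from where it was at the start of the episode above 0.03 m or angle between small_bowl's own z axis and vertical above 0.5 rad).
It also fails if it takes over 99 s, if anything falls off the work surface, if the arm or the gripper's body presses on something with over 40 N, if the wrist force passes 120 N, or if a joint passes its speed limit or range.

## Working session

There is one attempt and no reset: what is moved stays moved. The work goes in short steps, Python scripts to look and compute and a tool call to move; the robot and the scene stay as the last step left them, time stands still between calls to the robot, and variables do not carry over. Pictures are saved under pics/ and viewed, at most 14 in all, crops included, and the job is handed in when it is done.

Besides the shell and the picture viewer there is one more tool, called after "Emit:" in YAML: its name, and indented under it one key for each argument. send_rows: Moves the arm, as the interface text tells. Its arguments: {"type":"object","properties":{"steps":{"type":"array","items":{"type":"object","properties":{"fingers":{"type":"number"},"translation":{"type":"array","items":{"type":"number"}},"turn":{"type":"array","items":{"type":"number"}}}}},"grip_force":{"type":"number"}},"required":["steps"]}

```bash
mkdir -p pics
python3 - <<'E'
from cell import ctrl
import cv2,numpy as np
o=ctrl.get_obs(); print(o['time_s'],o['eef_pos'],o['ee_rot'],o['finger_gap'])
a,d=ctrl.snapshot("top"); b,_=ctrl.snapshot("scene")
cv2.imwrite('pics/top.png',a[:,:,::-1]);cv2.imwrite('pics/scene.png',b[:,:,::-1])
for n in "black_jar white_jar spice_jar shaker black_coaster white_coaster red_coaster grey_coaster big_bowl small_bowl".split():
  for c in("top","scene"):
    print(n,c,[(np.round(r['point'],3).tolist(),round(r['confidence'],2)) for r in ctrl.find_in(c,n)[:3]])
E
```

```text
0.0 [0.23010315 0.55382188 0.23549258] [-2.41354006e-04  1.95617851e-01  9.80679704e-01 -9.57519757e-04] 0.0875920036286203
black_jar top [([0.462, -0.356, 0.098], 0.77), ([0.628, 0.286, 0.089], 0.17)]
black_jar scene [([0.446, -0.384, 0.062], 0.94)]
white_jar top [([0.629, 0.283, 0.092], 0.78)]
white_jar scene [([0.622, 0.268, 0.052], 0.77)]
spice_jar top [([0.623, -0.152, 0.101], 0.79), ([0.46, -0.36, 0.097], 0.4)]
spice_jar scene [([0.615, -0.175, 0.063], 0.86)]
shaker top [([0.464, 0.005, 0.012], 0.63)]
shaker scene [([0.471, 0.155, 0.047], 0.56), ([0.471, 0.358, 0.028], 0.37)]
black_coaster top [([0.616, 0.149, 0.004], 0.9)]
black_coaster scene [([0.615, 0.143, 0.009], 0.81)]
white_coaster top [([0.464, -0.187, 0.014], 0.2)]
white_coaster scene [([0.614, -0.313, 0.005], 0.75)]
red_coaster top [([0.469, 0.004, 0.009], 0.57)]
red_coaster scene []
grey_coaster top [([0.625, 0.004, 0.004], 0.72)]
grey_coaster scene [([0.621, 0.003, 0.004], 0.63)]
big_bowl top [([0.466, -0.186, 0.012], 0.73)]
big_bowl scene [([0.469, -0.172, 0.023], 0.81)]
small_bowl top [([0.472, 0.376, 0.011], 0.86)]
small_bowl scene [([0.472, 0.153, 0.045], 0.53), ([0.616, 0.141, 0.01], 0.41)]
```

View pics/top.png

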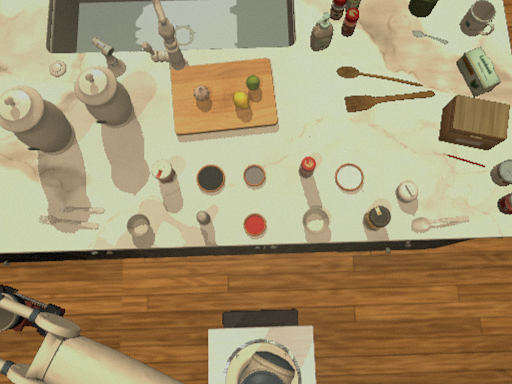

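View pics/scene.png

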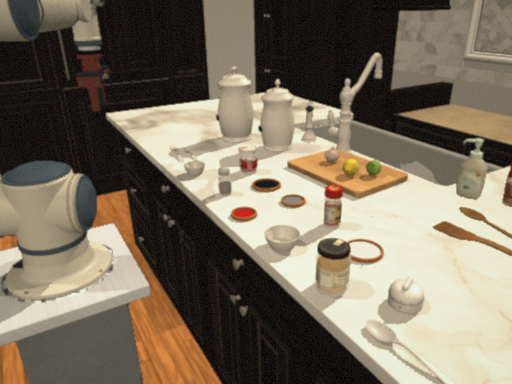

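The top view shows the jars: white-lidded at (163,171), black-lidded at (377,217), spice at (308,163) and shaker at (204,217). The coasters are black (211,178), grey (254,176), white (349,178) and red (255,225). The bowls are at (139,224) and (316,218). Next I'll measure these positions more precisely.

```bash
cat > h.py <<'E'
from cell import ctrl
import cv2,numpy as np
from scipy.spatial.transform import Rotation as Ro
def plane(cam,uv,z,P=None):
    P=P or ctrl.camera_params(cam);K=np.array(P['intrinsics']);T=np.array(P['extrinsics'])
    uv=np.atleast_2d(uv).astype(float)
    r=np.c_[(uv[:,0]-K[0,2])/K[0,0],-(uv[:,1]-K[1,2])/K[1,1],-np.ones(len(uv))]@T[:3,:3].T
    return T[:3,3]+r*((z-T[2,3])/r[:,2])[:,None]
def cloud(cam,d,P=None):
    P=P or ctrl.camera_params(cam);K=np.array(P['intrinsics']);T=np.array(P['extrinsics'])
    v,u=np.indices(d.shape)
    c=np.stack([(u-K[0,2])/K[0,0]*d,-(v-K[1,2])/K[1,1]*d,-d],-1)
    return c@T[:3,:3].T+T[:3,3]
E
python3 - <<'E'
from h import *
print({k:np.round(v,3).tolist() for k,v in ctrl.camera_params('top').items()})
print({k:np.round(v,3).tolist() for k,v in ctrl.camera_params('wrist').items()})
a,d=ctrl.snapshot("top"); X=cloud('top',d)
for n,z in dict(black_coaster=.01,white_coaster=.01,red_coaster=.01,grey_coaster=.01,black_jar=.099,white_jar=.087,spice_jar=.106,shaker=.09).items():
    for r in ctrl.outline_of('top',n)[:2]:
        m=r['pixels'];p=X[m];v,u=np.nonzero(m)
        (c,rad)=cv2.minEnclosingCircle(np.c_[u,v].astype(np.float32))
        s='' 
        if 'coaster' not in n:
            t=p[p[:,2]>z-.012]
            if len(t): s=('top',len(t),np.round((t.min(0)+t.max(0))/2,4),np.round(t.mean(0),4))
        print(n,round(r['confidence'],2),m.sum(),(u.mean().round(1),v.mean().round(1)),np.round(plane('top',[c],z)[0],4),np.round(rad,1),s)
# tall stuff in the workspace
for x0,x1 in((.35,.55),(.55,.7),(.7,.8)):
  for y0 in np.arange(-.5,.5,.1):
    s=(X[...,0]>x0)&(X[...,0]<x1)&(X[...,1]>y0)&(X[...,1]<y0+.1)&(d>0)
    print(x0,round(y0,1),round(X[s][:,2].max(),3),end='; ')
E
```

```text
{'intrinsics': [[453.117, 0.0, 258.795], [0.0, 453.117, 191.938], [0.0, 0.0, 1.0]], 'extrinsics': [[-0.032, 0.976, -0.215, 0.254], [-0.999, -0.031, 0.006, -0.002], [-0.001, 0.215, 0.977, 1.428], [0.0, 0.0, 0.0, 1.0]]}
{'intrinsics': [[297.282, 0.0, 254.792], [0.0, 297.282, 191.66], [0.0, 0.0, 1.0]], 'extrinsics': [[0.385, -0.895, -0.227, 0.168], [0.923, 0.373, 0.094, 0.581], [0.0, -0.245, 0.969, 0.385], [0.0, 0.0, 0.0, 1.0]]}
black_coaster 0.97 614 (np.float64(209.9), np.float64(177.6)) [0.6184 0.1454 0.01  ] 14.1 
white_coaster 0.85 609 (np.float64(348.9), np.float64(176.0)) [ 0.6098 -0.3027  0.01  ] 14.1 
red_coaster 0.71 401 (np.float64(253.9), np.float64(223.7)) [0.4642 0.0083 0.01  ] 11.3 
red_coaster 0.3 429 (np.float64(253.5), np.float64(174.8)) [0.6244 0.0046 0.01  ] 11.9 
black_jar 0.72 515 (np.float64(375.9), np.float64(217.5)) [ 0.4569 -0.3541  0.099 ] 14.4 ('top', 366, array([ 0.3751, -0.1995,  0.7582]), array([ 0.4616, -0.3614,  0.1092]))
white_jar 0.75 405 (np.float64(162.5), np.float64(171.0)) [0.6263 0.2796 0.087 ] 12.9 ('top', 310, array([0.4586, 0.158 , 0.7524]), array([0.631 , 0.2868, 0.091 ]))
spice_jar 0.68 262 (np.float64(306.6), np.float64(166.1)) [ 0.6202 -0.1562  0.106 ] 10.6 ('top', 177, array([ 0.6308, -0.1619,  0.1054]), array([ 0.6297, -0.1609,  0.1055]))
shaker 0.59 137 (np.float64(203.1), np.float64(217.3)) [0.4773 0.1578 0.09  ] 6.8 ('top', 84, array([0.4822, 0.1631, 0.0861]), array([0.482 , 0.1627, 0.0855]))
0.35 -0.5 0.055; 0.35 -0.4 0.107; 0.35 -0.3 0.044; 0.35 -0.2 0.042; 0.35 -0.1 0.019; 0.35 -0.0 0.017; 0.35 0.1 0.094; 0.35 0.2 0.012; 0.35 0.3 0.039; 0.35 0.4 0.036; 0.55 -0.5 0.06; 0.55 -0.4 0.02; 0.55 -0.3 0.018; 0.55 -0.2 0.116; 0.55 -0.1 0.018; 0.55 -0.0 0.019; 0.55 0.1 0.017; 0.55 0.2 0.094; 0.55 0.3 0.092; 0.55 0.4 0.01; 0.7 -0.5 0.01; 0.7 -0.4 0.009; 0.7 -0.3 0.013; 0.7 -0.2 0.011; 0.7 -0.1 0.027; 0.7 -0.0 0.029; 0.7 0.1 0.031; 0.7 0.2 0.028; 0.7 0.3 0.011; 0.7 0.4 0.206;
```

Emit:
send_rows:
  steps:
    - {"fingers": 100, "translation": [0, 0, -0.02], "turn": [0, 0, -0.131]}
    - {"fingers": 100, "translation": [0, 0, -0.02], "turn": [0, 0, -0.131]}
    - {"fingers": 100, "translation": [0, 0, -0.02], "turn": [0, 0, -0.131]}

```text
time_s: 1.85
eef_pos: [0.2302, 0.554, 0.2972]
ee_rot: [-0.0, -0.002, 1.0, -0.0]
wrist_force: [0.1, 0.4, 1.4]
finger_gap: 0.0882
gripper_force: 0.0
```

Emit:
send_rows:
  steps:
    - {"fingers": 100, "translation": [-0.033, -0.0225, 0.004], "turn": [0, 0, 0]}
    - {"fingers": 100, "translation": [-0.033, -0.0225, 0.004], "turn": [0, 0, 0]}
    - {"fingers": 100, "translation": [-0.033, -0.0225, 0.004], "turn": [0, 0, 0]}
    - {"fingers": 100, "translation": [-0.033, -0.0225, 0.004], "turn": [0, 0, 0]}
    - {"fingers": 100, "translation": [-0.033, -0.0225, 0.004], "turn": [0, 0, 0]}
    - {"fingers": 100, "translation": [-0.033, -0.0225, 0.004], "turn": [0, 0, 0]}
    - {"fingers": 100, "translation": [-0.033, -0.0225, 0.004], "turn": [0, 0, 0]}
    - {"fingers": 100, "translation": [-0.033, -0.0225, 0.004], "turn": [0, 0, 0]}
    - {"fingers": 100, "translation": [-0.033, -0.0225, 0.004], "turn": [0, 0, 0]}
    - {"fingers": 100, "translation": [-0.033, -0.0225, 0.004], "turn": [0, 0, 0]}
    - {"fingers": 100, "translation": [-0.033, -0.0225, 0.004], "turn": [0, 0, 0]}
    - {"fingers": 100, "translation": [-0.033, -0.0225, 0.004], "turn": [0, 0, 0]}
    - {"fingers": 100, "translation": [0, 0, 0], "turn": [0, 0, 0]}

```text
time_s: 3.15
eef_pos: [0.629, 0.2799, 0.2457]
ee_rot: [-0.001, 0.003, 1.0, -0.001]
wrist_force: [0.1, 0.0, -0.8]
finger_gap: 0.0881
gripper_force: 0.0
```

```bash
cat > w.py <<'E'
import sys
from h import *
# usage: w.py picname name:z [name:z..]  fit a circle to the outline's top face at height z; depth top-face centre too
P=ctrl.camera_params('wrist'); a,d=ctrl.snapshot('wrist'); X=cloud('wrist',d,P)
o=ctrl.get_obs(); print('t',o['time_s'],'tcp',np.round(o['eef_pos'],4))
if sys.argv[1]!='-': cv2.imwrite(f'pics/{sys.argv[1]}.png',a[:,:,::-1])
def fit(xy):
    xy=cv2.convexHull(xy.astype(np.float32))[:,0].astype(float)
    A=np.c_[2*xy,np.ones(len(xy))];s=np.linalg.lstsq(A,(xy**2).sum(1),rcond=None)[0]
    return s[:2],np.sqrt(s[2]+s[:2]@s[:2])
for q in sys.argv[2:]:
    n,z=q.split(':');z=float(z)
    for r in ctrl.outline_of('wrist',n)[:2]:
        m=r['pixels'];v,u=np.nonzero(m)
        if m.sum()<50: continue
        W=plane('wrist',np.c_[u,v],z,P); c,R=fit(W[:,:2])
        (ec,es,ea)=cv2.minAreaRect(np.c_[u,v].astype(np.float32))
        t=X[m&(d>0)]; t=t[abs(t[:,2]-z)<.006]
        s=''
        if len(t)>20: c2,R2=fit(t[:,:2]); s=('face',len(t),np.round(c2,4),'R',round(R2,4),'z',np.round(np.median(t[:,2]),4))
        print(n,round(r['confidence'],2),'px',u.mean().round(),v.mean().round(),'box',u.min(),u.max(),v.min(),v.max(),'sil',np.round(c,4),'R',round(R,4),s)
E
python3 w.py w1 white_jar:.087 black_coaster:.010
```

```text
t 3.2 tcp [0.6274 0.2818 0.2467]
white_jar 0.86 px 263.0 182.0 box 234 293 150 213 sil [0.6285 0.2892] R 0.033 ('face', 2686, array([0.6318, 0.2892]), 'R', np.float64(0.0311), 'z', np.float64(0.0868))
black_coaster 0.77 px 153.0 161.0 box 118 188 126 195 sil [0.6167 0.1476] R 0.0459 ('face', 3859, array([0.6169, 0.1471]), 'R', np.float64(0.0455), 'z', np.float64(0.0062))
```

View pics/w1.png

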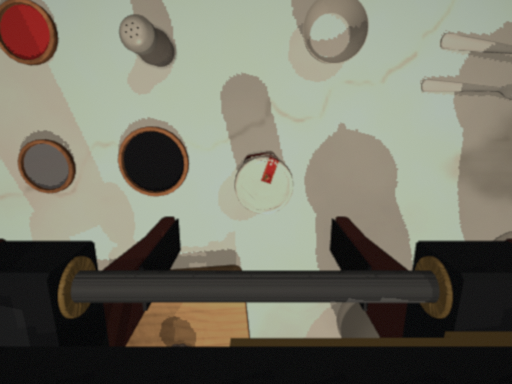

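The wrist view shows the white lid at (263,182) and the black coaster at (153,161), both between open fingers or nearby. The lid's fitted radius is 31 mm, which matches the given size. Next I'll grasp the white jar.

Emit:
send_rows:
  grip_force: 20
  steps:
    - {"fingers": 100, "translation": [-0.004, 0.007, 0.02], "turn": [0, 0, 0]}
    - {"fingers": 100, "translation": [0, 0, 0.04], "turn": [0, 0, 0]}
    - {"fingers": 100, "translation": [0, 0, 0.04], "turn": [0, 0, 0]}
    - {"fingers": 100, "translation": [0, 0, 0.04], "turn": [0, 0, 0]}
    - {"fingers": 100, "translation": [0, 0, 0.035], "turn": [0, 0, 0]}
    - {"fingers": 100, "translation": [0, 0, 0.03], "turn": [0, 0, 0]}
    - {"fingers": 100, "translation": [0, 0, 0], "turn": [0, 0, 0]}
    - {"fingers": 0, "translation": [0, 0, 0], "turn": [0, 0, 0]}
    - {"fingers": 0, "translation": [0, 0, 0], "turn": [0, 0, 0]}
    - {"fingers": 0, "translation": [0, 0, 0], "turn": [0, 0, 0]}
    - {"fingers": 0, "translation": [0, 0, 0], "turn": [0, 0, 0]}
    - {"fingers": 0, "translation": [0, 0, 0], "turn": [0, 0, 0]}

```text
time_s: 4.5
eef_pos: [0.6314, 0.2908, 0.0467]
ee_rot: [0.002, 0.001, 1.0, 0.001]
wrist_force: [-1.2, -1.7, 6.7]
finger_gap: 0.0634
gripper_force: 20.0
```

Emit:
send_rows:
  steps:
    - {"fingers": 0, "translation": [0, 0, -0.02], "turn": [0, 0, 0]}
    - {"fingers": 0, "translation": [0, 0, -0.04], "turn": [0, 0, 0]}
    - {"fingers": 0, "translation": [0, 0, -0.04], "turn": [0, 0, 0]}
    - {"fingers": 0, "translation": [0, 0, -0.04], "turn": [0, 0, 0]}
    - {"fingers": 0, "translation": [0, 0, -0.03], "turn": [0, 0, 0]}
    - {"fingers": 0, "translation": [0.001, -0.02, 0], "turn": [0, 0, 0]}
    - {"fingers": 0, "translation": [0.002, -0.04, 0], "turn": [0, 0, 0]}
    - {"fingers": 0, "translation": [0.002, -0.04, 0], "turn": [0, 0, 0]}
    - {"fingers": 0, "translation": [0.002, -0.04, 0], "turn": [0, 0, 0]}
    - {"fingers": 0, "translation": [0.002, -0.04, 0], "turn": [0, 0, 0]}
    - {"fingers": 0, "translation": [0.002, -0.04, 0], "turn": [0, 0, 0]}
    - {"fingers": 0, "translation": [0.002, -0.04, 0], "turn": [0, 0, 0]}
    - {"fingers": 0, "translation": [0.002, -0.04, 0], "turn": [0, 0, 0]}
    - {"fingers": 0, "translation": [0.002, -0.04, 0], "turn": [0, 0, 0]}
    - {"fingers": 0, "translation": [0.002, -0.04, 0], "turn": [0, 0, 0]}
    - {"fingers": 0, "translation": [0.002, -0.04, 0], "turn": [0, 0, 0]}
    - {"fingers": 0, "translation": [0.001, -0.04, 0], "turn": [0, 0, 0]}
    - {"fingers": 0, "translation": [0, -0.02, 0], "turn": [0, 0, 0]}
    - {"fingers": 0, "translation": [0, 0, 0], "turn": [0, 0, 0]}

```text
time_s: 6.4
eef_pos: [0.6071, -0.1918, 0.213]
ee_rot: [-0.001, 0.002, 1.0, 0.0]
wrist_force: [-0.8, 0.9, -1.9]
finger_gap: 0.0637
gripper_force: 20.0
```

```bash
python3 w.py w2 white_coaster:.010 black_jar:.099 spice_jar:.106 big_bowl:.037 white_jar:.251; python3 -c "
from cell import ctrl
import numpy as np
print(np.mean([ctrl.get_obs()['eef_pos'] for _ in range(20)],0))"
```

```text
t 6.45 tcp [ 0.6075 -0.1898  0.2131]
white_coaster 0.88 px 163.0 174.0 box 125 201 137 211 sil [ 0.6066 -0.301 ] R 0.0455 ('face', 4430, array([ 0.6068, -0.3014]), 'R', np.float64(0.0453), 'z', np.float64(0.0062))
black_jar 0.96 px 64.0 35.0 box 0 125 0 78 sil [ 0.4767 -0.3432] R 0.0442 ('face', 4138, array([ 0.4639, -0.3636]), 'R', np.float64(0.0303), 'z', np.float64(0.0982))
spice_jar 0.79 px 294.0 196.0 box 270 311 172 228 sil [ 0.6213 -0.1731] R 0.0329 ('face', 343, array([ 0.6284, -0.1614]), 'R', np.float64(0.0212), 'z', np.float64(0.1058))
big_bowl 0.74 px 264.0 38.0 box 221 305 0 81 sil [ 0.464  -0.1813] R 0.0414 ('face', 694, array([ 0.4629, -0.1813]), 'R', np.float64(0.0416), 'z', np.float64(0.0351))
white_jar 0.62 px 254.0 261.0 box 181 327 178 337 sil [ 0.6003 -0.1919] R 0.0352 ('face', 10973, array([ 0.606 , -0.1914]), 'R', np.float64(0.0304), 'z', np.float64(0.2533))
[ 0.60795775 -0.18762469  0.21380069]
```

View pics/w2.png

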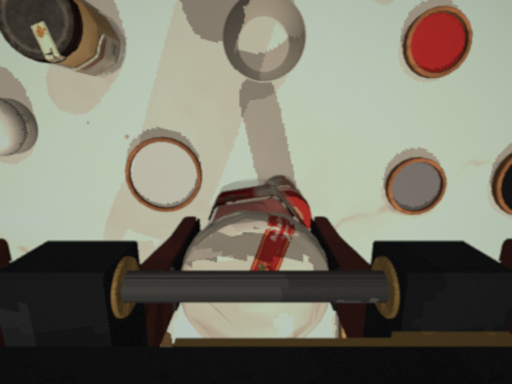

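The white coaster is at (163,174), the held jar's lid at (254,261), black jar (64,35) and bowl (264,38). In the same picture the jar needs (+0.001, −0.110) to reach the coaster.

Emit:
send_rows:
  steps:
    - {"fingers": 0, "translation": [-0.001, -0.035, 0], "turn": [0, 0, 0]}
    - {"fingers": 0, "translation": [0, -0.04, 0], "turn": [0, 0, 0]}
    - {"fingers": 0, "translation": [0, -0.035, 0], "turn": [0, 0, 0]}
    - {"fingers": 0, "translation": [0, 0, 0.02], "turn": [0, 0, 0]}
    - {"fingers": 0, "translation": [0, 0, 0.035], "turn": [0, 0, 0]}
    - {"fingers": 0, "translation": [0, 0, 0.035], "turn": [0, 0, 0]}
    - {"fingers": 0, "translation": [0, 0, 0.03], "turn": [0, 0, 0]}
    - {"fingers": 0, "translation": [0, 0, 0.02], "turn": [0, 0, 0]}
    - {"fingers": 0, "translation": [0, 0, 0.014], "turn": [0, 0, 0]}
    - {"fingers": 0, "translation": [0, 0, 0.002], "turn": [0, 0, 0]}
    - {"fingers": 0, "translation": [0, 0, 0], "turn": [0, 0, 0]}

```text
time_s: 7.8
eef_pos: [0.609, -0.2988, 0.0582]
ee_rot: [0.0, 0.0, 1.0, -0.0]
wrist_force: [-0.3, 0.0, -2.8]
finger_gap: 0.0637
gripper_force: 20.0
```

```bash
cat > f.py <<'E'
from cell import ctrl
import numpy as np
o=[ctrl.get_obs() for _ in range(5)]
print(np.mean([i['eef_pos'] for i in o],0).round(4),np.mean([i['wrist_force'] for i in o],0).round(1))
E
python3 f.py; python3 w.py - white_coaster:.01 white_jar:.095
```

```text
[ 0.609  -0.2988  0.0582] [-0.3  0.  -2.8]
t 7.85 tcp [ 0.6094 -0.2992  0.0593]
white_coaster 0.65 px 247.0 181.0 box 184 314 147 228 sil [ 0.6049 -0.3017] R 0.0441 ('face', 4576, array([ 0.6043, -0.3016]), 'R', np.float64(0.0434), 'z', np.float64(0.0063))
white_jar 0.72 px 254.0 260.0 box 181 327 177 337 sil [ 0.6033 -0.2988] R 0.036 ('face', 11177, array([ 0.6087, -0.2981]), 'R', np.float64(0.0311), 'z', np.float64(0.0986))
```

Emit:
send_rows:
  steps:
    - {"fingers": 0, "translation": [0.001, -0.003, 0], "turn": [0, 0, 0]}
    - {"fingers": 0, "translation": [0, 0, 0.002], "turn": [0, 0, 0]}
    - {"fingers": 0, "translation": [0, 0, 0.0015], "turn": [0, 0, 0]}
    - {"fingers": 0, "translation": [0, 0, 0.001], "turn": [0, 0, 0]}
    - {"fingers": 0, "translation": [0, 0, 0], "turn": [0, 0, 0]}

```text
time_s: 8.45
eef_pos: [0.6075, -0.3022, 0.053]
ee_rot: [-0.0, 0.0, 1.0, 0.0]
wrist_force: [0.0, -0.5, -3.1]
finger_gap: 0.0636
gripper_force: 20.0
```

Emit:
send_rows:
  steps:
    - {"fingers": 0, "translation": [0, 0, 0.001], "turn": [0, 0, 0]}
    - {"fingers": 0, "translation": [0, 0, 0], "turn": [0, 0, 0]}

```text
time_s: 8.65
eef_pos: [0.6076, -0.3023, 0.0528]
ee_rot: [0.0, 0.0, 1.0, -0.0]
wrist_force: [-0.5, 0.7, 1.2]
finger_gap: 0.0634
gripper_force: 20.0
```

Emit:
send_rows:
  steps:
    - {"fingers": 80, "translation": [0, 0, 0], "turn": [0, 0, 0]}
    - {"fingers": 100, "translation": [0, 0, 0], "turn": [0, 0, 0]}
    - {"fingers": 100, "translation": [0, 0, 0], "turn": [0, 0, 0]}
    - {"fingers": 100, "translation": [0, 0, 0], "turn": [0, 0, 0]}
    - {"fingers": 100, "translation": [0, 0, -0.02], "turn": [0, 0, 0]}
    - {"fingers": 100, "translation": [0, 0, -0.04], "turn": [0, 0, 0]}
    - {"fingers": 100, "translation": [0, 0, -0.05], "turn": [0, 0, 0]}
    - {"fingers": 100, "translation": [0, 0, -0.05], "turn": [0, 0, 0]}
    - {"fingers": 100, "translation": [0.02, -0.008, -0.03], "turn": [0, 0, 0]}
    - {"fingers": 100, "translation": [0.042, -0.018, 0], "turn": [0, 0, 0]}
    - {"fingers": 100, "translation": [0.042, -0.018, 0], "turn": [0, 0, 0]}
    - {"fingers": 100, "translation": [0.04, -0.017, 0], "turn": [0, 0, 0]}
    - {"fingers": 100, "translation": [0, 0, 0], "turn": [0, 0, 0]}

```text
time_s: 9.95
eef_pos: [0.4598, -0.3652, 0.2431]
ee_rot: [-0.0, 0.003, 1.0, -0.001]
wrist_force: [1.3, -0.4, -0.1]
finger_gap: 0.0879
gripper_force: 0.0
```

```bash
python3 w.py w3 black_jar:.099 white_jar:.093 white_coaster:.01; python3 f.py
```

```text
t 10.0 tcp [ 0.4618 -0.3642  0.2429]
black_jar 0.73 px 254.0 182.0 box 223 285 146 216 sil [ 0.4569 -0.3657] R 0.0336 ('face', 2986, array([ 0.4613, -0.3659]), 'R', np.float64(0.0315), 'z', np.float64(0.0983))
white_jar 0.78 px 306.0 301.0 box 279 336 254 333 sil [ 0.5871 -0.3088] R 0.0469 ('face', 1366, array([ 0.611 , -0.3038]), 'R', np.float64(0.0292), 'z', np.float64(0.0928))
white_coaster 0.64 px 300.0 254.0 box 269 331 241 270 sil [ 0.6015 -0.3032] R 0.043 ('face', 870, array([ 0.6032, -0.3024]), 'R', np.float64(0.0426), 'z', np.float64(0.0065))
[ 0.4643 -0.3627  0.2421] [ 0.4  0.5 -0.1]
```

View pics/w3.png

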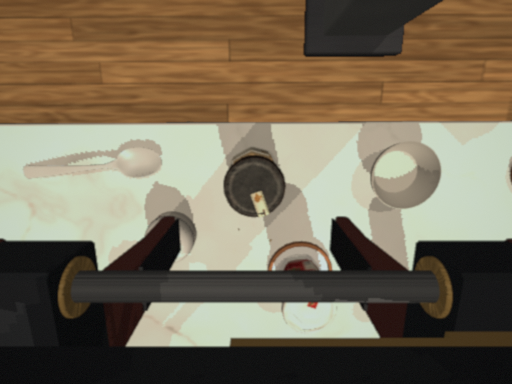

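The black lid is at (254,186), centred between the fingers. Behind it the white jar stands inside its coaster ring (306,301), with its lid top at 93 mm as expected.

Emit:
send_rows:
  grip_force: 25
  steps:
    - {"fingers": 100, "translation": [0, -0.002, 0.02], "turn": [0, 0, 0]}
    - {"fingers": 100, "translation": [0, 0, 0.04], "turn": [0, 0, 0]}
    - {"fingers": 100, "translation": [0, 0, 0.04], "turn": [0, 0, 0]}
    - {"fingers": 100, "translation": [0, 0, 0.04], "turn": [0, 0, 0]}
    - {"fingers": 100, "translation": [0, 0, 0.033], "turn": [0, 0, 0]}
    - {"fingers": 100, "translation": [0, 0, 0.02], "turn": [0, 0, 0]}
    - {"fingers": 100, "translation": [0, 0, 0], "turn": [0, 0, 0]}
    - {"fingers": 0, "translation": [0, 0, 0], "turn": [0, 0, 0]}
    - {"fingers": 0, "translation": [0, 0, 0], "turn": [0, 0, 0]}
    - {"fingers": 0, "translation": [0, 0, 0], "turn": [0, 0, 0]}
    - {"fingers": 0, "translation": [0, 0, 0], "turn": [0, 0, 0]}
    - {"fingers": 0, "translation": [0, 0, 0], "turn": [0, 0, 0]}

```text
time_s: 11.35
eef_pos: [0.4646, -0.3661, 0.0513]
ee_rot: [0.002, 0.0, 1.0, -0.001]
wrist_force: [2.4, -2.0, 6.1]
finger_gap: 0.066
gripper_force: 25.0
```

Emit:
send_rows:
  steps:
    - {"fingers": 0, "translation": [0, 0, -0.02], "turn": [0, 0, 0]}
    - {"fingers": 0, "translation": [0, 0, -0.04], "turn": [0, 0, 0]}
    - {"fingers": 0, "translation": [0, 0, -0.04], "turn": [0, 0, 0]}
    - {"fingers": 0, "translation": [0, 0, -0.04], "turn": [0, 0, 0]}
    - {"fingers": 0, "translation": [0, 0, -0.02], "turn": [0, 0, 0]}
    - {"fingers": 0, "translation": [-0.007, 0.02, 0], "turn": [0, 0, 0]}
    - {"fingers": 0, "translation": [-0.014, 0.04, 0], "turn": [0, 0, 0]}
    - {"fingers": 0, "translation": [-0.014, 0.04, 0], "turn": [0, 0, 0]}
    - {"fingers": 0, "translation": [-0.014, 0.04, 0], "turn": [0, 0, 0]}
    - {"fingers": 0, "translation": [-0.014, 0.04, 0], "turn": [0, 0, 0]}
    - {"fingers": 0, "translation": [-0.014, 0.04, 0], "turn": [0, 0, 0]}
    - {"fingers": 0, "translation": [-0.014, 0.04, 0], "turn": [0, 0, 0]}
    - {"fingers": 0, "translation": [-0.014, 0.04, 0], "turn": [0, 0, 0]}
    - {"fingers": 0, "translation": [-0.014, 0.04, 0], "turn": [0, 0, 0]}
    - {"fingers": 0, "translation": [-0.014, 0.04, 0], "turn": [0, 0, 0]}
    - {"fingers": 0, "translation": [-0.014, 0.03, 0], "turn": [0, 0, 0]}
    - {"fingers": 0, "translation": [-0.006, 0.012, 0], "turn": [0, 0, 0]}
    - {"fingers": 0, "translation": [0, 0, 0], "turn": [0, 0, 0]}

```text
time_s: 13.15
eef_pos: [0.6165, 0.0583, 0.2071]
ee_rot: [-0.002, -0.001, 1.0, -0.0]
wrist_force: [-0.9, 0.1, -5.3]
finger_gap: 0.0666
gripper_force: 25.0
```

```bash
python3 w.py - black_coaster:.010 black_jar:.264 shaker:.09 red_coaster:.01 grey_coaster:.01; python3 f.py
```

```text
t 13.2 tcp [0.6163 0.0568 0.2076]
black_coaster 0.69 px 329.0 175.0 box 290 367 138 213 sil [0.6169 0.1464] R 0.0457 ('face', 4553, array([0.617 , 0.1468]), 'R', np.float64(0.0454), 'z', np.float64(0.0061))
black_jar 0.89 px 254.0 255.0 box 175 333 166 337 sil [0.5983 0.059 ] R 0.0311 
shaker 0.7 px 368.0 45.0 box 336 400 15 74 sil [0.4923 0.1523] R 0.0247 ('face', 903, array([0.4824, 0.1653]), 'R', np.float64(0.0137), 'z', np.float64(0.0872))
red_coaster 0.82 px 208.0 33.0 box 174 241 0 69 sil [0.4628 0.0091] R 0.0358 ('face', 3787, array([0.4626, 0.0089]), 'R', np.float64(0.0352), 'z', np.float64(0.0062))
grey_coaster 0.67 px 204.0 175.0 box 180 236 151 207 sil [0.6216 0.0053] R 0.0355 ('face', 1925, array([0.6219, 0.0051]), 'R', np.float64(0.0353), 'z', np.float64(0.0062))
[0.6165 0.0554 0.2093] [-0.2 -0.2 -4.7]
```

Emit:
send_rows:
  steps:
    - {"fingers": 0, "translation": [0, 0.03, 0], "turn": [0, 0, 0]}
    - {"fingers": 0, "translation": [0, 0.035, 0], "turn": [0, 0, 0]}
    - {"fingers": 0, "translation": [0, 0.024, 0], "turn": [0, 0, 0]}
    - {"fingers": 0, "translation": [0, 0, 0.02], "turn": [0, 0, 0]}
    - {"fingers": 0, "translation": [0, 0, 0.035], "turn": [0, 0, 0]}
    - {"fingers": 0, "translation": [0, 0, 0.035], "turn": [0, 0, 0]}
    - {"fingers": 0, "translation": [0, 0, 0.03], "turn": [0, 0, 0]}
    - {"fingers": 0, "translation": [0, 0, 0.016], "turn": [0, 0, 0]}
    - {"fingers": 0, "translation": [0, 0, 0.006], "turn": [0, 0, 0]}
    - {"fingers": 0, "translation": [0, 0, 0], "turn": [0, 0, 0]}

```text
time_s: 14.45
eef_pos: [0.617, 0.1454, 0.0673]
ee_rot: [-0.0, 0.001, 1.0, -0.0]
wrist_force: [-0.7, 0.2, -4.9]
finger_gap: 0.0665
gripper_force: 25.0
```

```bash
python3 w.py w4 black_coaster:.010 black_jar:.112; python3 f.py
```

```text
t 14.5 tcp [0.6176 0.1456 0.0687]
black_coaster 0.61 px 259.0 176.0 box 194 317 149 217 sil [0.6149 0.1465] R 0.0439 ('face', 2579, array([0.6155, 0.1465]), 'R', np.float64(0.0442), 'z', np.float64(0.0088))
black_jar 0.86 px 254.0 255.0 box 176 332 166 337 sil [0.6052 0.1462] R 0.0353 ('face', 12381, array([0.6118, 0.146 ]), 'R', np.float64(0.0305), 'z', np.float64(0.1142))
black_jar 0.16 px 63.0 209.0 box 13 115 171 246 sil [0.5857 0.0766] R 0.0186 
[0.6181 0.1459 0.0697] [ 0.2  0.1 -4.5]
```

View pics/w4.png

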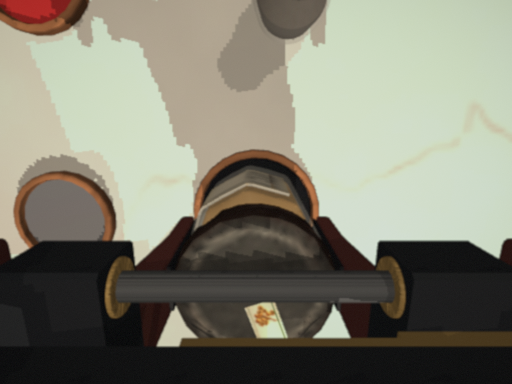

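The held jar's lid (254,262) is over the black coaster ring (259,176). Its underside is about 9 mm above the pad, and x needs about +3 mm.

Emit:
send_rows:
  steps:
    - {"fingers": 0, "translation": [-0.003, 0.001, 0], "turn": [0, 0, 0]}
    - {"fingers": 0, "translation": [0, 0, 0.004], "turn": [0, 0, 0]}
    - {"fingers": 0, "translation": [0, 0, 0.002], "turn": [0, 0, 0]}
    - {"fingers": 0, "translation": [0, 0, 0.001], "turn": [0, 0, 0]}
    - {"fingers": 0, "translation": [0, 0, 0], "turn": [0, 0, 0]}

```text
time_s: 15.1
eef_pos: [0.6196, 0.1468, 0.0597]
ee_rot: [-0.0, 0.0, 1.0, -0.0]
wrist_force: [0.6, 1.0, -4.8]
finger_gap: 0.0663
gripper_force: 25.0
```

Emit:
send_rows:
  steps:
    - {"fingers": 0, "translation": [0, 0, 0.001], "turn": [0, 0, 0]}
    - {"fingers": 0, "translation": [0, 0, 0], "turn": [0, 0, 0]}

```text
time_s: 15.3
eef_pos: [0.6198, 0.1468, 0.059]
ee_rot: [-0.0, 0.0, 1.0, -0.0]
wrist_force: [0.3, -0.3, -4.6]
finger_gap: 0.0658
gripper_force: 25.0
```

Emit:
send_rows:
  steps:
    - {"fingers": 0, "translation": [0, 0, 0.001], "turn": [0, 0, 0]}
    - {"fingers": 0, "translation": [0, 0, 0], "turn": [0, 0, 0]}

```text
time_s: 15.5
eef_pos: [0.6198, 0.1468, 0.058]
ee_rot: [-0.0, 0.0, 1.0, -0.0]
wrist_force: [-0.0, -0.3, -5.1]
finger_gap: 0.0662
gripper_force: 25.0
```

Emit:
send_rows:
  steps:
    - {"fingers": 0, "translation": [0, 0, 0.001], "turn": [0, 0, 0]}
    - {"fingers": 0, "translation": [0, 0, 0], "turn": [0, 0, 0]}

```text
time_s: 15.7
eef_pos: [0.62, 0.1468, 0.0574]
ee_rot: [0.0, 0.0, 1.0, 0.0]
wrist_force: [-0.4, 0.7, -3.0]
finger_gap: 0.0661
gripper_force: 25.0
```

Emit:
send_rows:
  steps:
    - {"fingers": 0, "translation": [0, 0, 0.0005], "turn": [0, 0, 0]}
    - {"fingers": 80, "translation": [0, 0, 0], "turn": [0, 0, 0]}
    - {"fingers": 100, "translation": [0, 0, 0], "turn": [0, 0, 0]}
    - {"fingers": 100, "translation": [0, 0, 0], "turn": [0, 0, 0]}
    - {"fingers": 100, "translation": [0, 0, 0], "turn": [0, 0, 0]}
    - {"fingers": 100, "translation": [0, 0, -0.02], "turn": [0, 0, 0]}
    - {"fingers": 100, "translation": [0, 0, -0.04], "turn": [0, 0, 0]}
    - {"fingers": 100, "translation": [0, 0, -0.05], "turn": [0, 0, 0]}
    - {"fingers": 100, "translation": [0, 0, -0.05], "turn": [0, 0, 0]}
    - {"fingers": 100, "translation": [0.02, 0.003, -0.02], "turn": [0, 0, 0]}
    - {"fingers": 100, "translation": [0.042, 0.005, 0], "turn": [0, 0, 0]}
    - {"fingers": 100, "translation": [0.042, 0.005, 0], "turn": [0, 0, 0]}
    - {"fingers": 100, "translation": [0.034, 0.005, 0], "turn": [0, 0, 0]}
    - {"fingers": 100, "translation": [0, 0, 0], "turn": [0, 0, 0]}

```text
time_s: 17.1
eef_pos: [0.4793, 0.1656, 0.2379]
ee_rot: [0.001, -0.001, 1.0, 0.0]
wrist_force: [0.6, 0.1, 1.3]
finger_gap: 0.0875
gripper_force: 0.0
```

```bash
python3 w.py w5 shaker:.09 black_jar:.105 black_coaster:.010; python3 f.py
```

```text
t 17.15 tcp [0.481  0.1653 0.2377]
shaker 0.65 px 254.0 179.0 box 237 272 159 199 sil [0.4736 0.166 ] R 0.0196 ('face', 508, array([0.4814, 0.1655]), 'R', np.float64(0.0135), 'z', np.float64(0.0872))
black_jar 0.61 px 238.0 296.0 box 209 265 247 335 sil [0.5932 0.1497] R 0.047 ('face', 1529, array([0.6186, 0.1471]), 'R', np.float64(0.0296), 'z', np.float64(0.1043))
black_coaster 0.76 px 240.0 250.0 box 208 273 236 270 sil [0.6125 0.1464] R 0.0443 ('face', 875, array([0.614 , 0.1469]), 'R', np.float64(0.0436), 'z', np.float64(0.007))
[0.4827 0.1648 0.2367] [ 1.1 -0.4 -0. ]
```

View pics/w5.png

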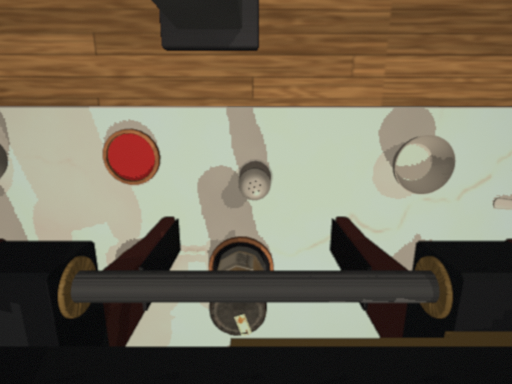

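The shaker top is at (255,184), centred between the fingers. The black jar sits in its coaster at (238,300) with its lid at 104 mm, as it should be.

Emit:
send_rows:
  grip_force: 15
  steps:
    - {"fingers": 100, "translation": [0, 0, 0.02], "turn": [0, 0, 0]}
    - {"fingers": 100, "translation": [0, 0, 0.04], "turn": [0, 0, 0]}
    - {"fingers": 100, "translation": [0, 0, 0.04], "turn": [0, 0, 0]}
    - {"fingers": 100, "translation": [0, 0, 0.04], "turn": [0, 0, 0]}
    - {"fingers": 100, "translation": [0, 0, 0.038], "turn": [0, 0, 0]}
    - {"fingers": 100, "translation": [0, 0, 0.02], "turn": [0, 0, 0]}
    - {"fingers": 100, "translation": [0, 0, 0], "turn": [0, 0, 0]}
    - {"fingers": 0, "translation": [0, 0, 0], "turn": [0, 0, 0]}
    - {"fingers": 0, "translation": [0, 0, 0], "turn": [0, 0, 0]}
    - {"fingers": 0, "translation": [0, 0, 0], "turn": [0, 0, 0]}
    - {"fingers": 0, "translation": [0, 0, 0], "turn": [0, 0, 0]}
    - {"fingers": 0, "translation": [0, 0, 0], "turn": [0, 0, 0]}
    - {"fingers": 0, "translation": [0, 0, 0], "turn": [0, 0, 0]}

```text
time_s: 18.6
eef_pos: [0.4821, 0.165, 0.039]
ee_rot: [0.0, 0.0, 1.0, 0.0]
wrist_force: [0.2, 2.0, 0.2]
finger_gap: 0.0435
gripper_force: 0.7
```

Emit:
send_rows:
  steps:
    - {"fingers": 0, "translation": [0, 0, 0], "turn": [0, 0, 0]}
    - {"fingers": 0, "translation": [0, 0, 0], "turn": [0, 0, 0]}
    - {"fingers": 0, "translation": [0, 0, -0.01], "turn": [0, 0, 0]}

```text
time_s: 18.9
eef_pos: [0.4808, 0.1646, 0.0473]
ee_rot: [-0.002, 0.0, 1.0, -0.0]
wrist_force: [1.0, -0.4, -1.2]
finger_gap: 0.0419
gripper_force: 15.0
```

Emit:
send_rows:
  steps:
    - {"fingers": 0, "translation": [0, 0, -0.03], "turn": [0, 0, 0]}
    - {"fingers": 0, "translation": [0, 0, -0.04], "turn": [0, 0, 0]}
    - {"fingers": 0, "translation": [0, 0, -0.04], "turn": [0, 0, 0]}
    - {"fingers": 0, "translation": [0, 0, -0.03], "turn": [0, 0, 0]}
    - {"fingers": 0, "translation": [-0.02, -0.015, 0], "turn": [0, 0, 0]}
    - {"fingers": 0, "translation": [-0.035, -0.025, 0], "turn": [0, 0, 0]}
    - {"fingers": 0, "translation": [-0.035, -0.025, 0], "turn": [0, 0, 0]}
    - {"fingers": 0, "translation": [-0.035, -0.025, 0], "turn": [0, 0, 0]}
    - {"fingers": 0, "translation": [-0.015, -0.01, 0], "turn": [0, 0, 0]}
    - {"fingers": 0, "translation": [0, 0, 0], "turn": [0, 0, 0]}

```text
time_s: 19.9
eef_pos: [0.6229, 0.0628, 0.1876]
ee_rot: [-0.001, 0.002, 1.0, -0.0]
wrist_force: [-0.4, 0.9, -1.5]
finger_gap: 0.0413
gripper_force: 15.0
```

```bash
python3 w.py - shaker:.235 grey_coaster:.01; python3 f.py
```

```text
t 19.95 tcp [0.6219 0.0641 0.1881]
shaker 0.97 px 254.0 252.0 box 215 291 199 324 sil [0.6091 0.0636] R 0.0229 ('face', 1715, array([0.6213, 0.0625]), 'R', np.float64(0.0149), 'z', np.float64(0.2355))
shaker 0.33 px 199.0 27.0 box 163 235 0 60 sil [0.5284 0.0469] R 0.0101 
grey_coaster 0.86 px 203.0 178.0 box 171 234 146 208 sil [0.6217 0.0051] R 0.0358 ('face', 3108, array([0.622 , 0.0051]), 'R', np.float64(0.0355), 'z', np.float64(0.0063))
[0.6212 0.0654 0.1888] [-0.2 -0.1 -0.2]
```

Emit:
send_rows:
  steps:
    - {"fingers": 0, "translation": [-0.0005, -0.03, 0], "turn": [0, 0, 0]}
    - {"fingers": 0, "translation": [0, -0.028, 0], "turn": [0, 0, 0]}
    - {"fingers": 0, "translation": [0, 0, 0.02], "turn": [0, 0, 0]}
    - {"fingers": 0, "translation": [0, 0, 0.035], "turn": [0, 0, 0]}
    - {"fingers": 0, "translation": [0, 0, 0.035], "turn": [0, 0, 0]}
    - {"fingers": 0, "translation": [0, 0, 0.03], "turn": [0, 0, 0]}
    - {"fingers": 0, "translation": [0, 0, 0.012], "turn": [0, 0, 0]}
    - {"fingers": 0, "translation": [0, 0, 0.006], "turn": [0, 0, 0]}
    - {"fingers": 0, "translation": [0, 0, 0], "turn": [0, 0, 0]}

```text
time_s: 20.95
eef_pos: [0.6223, 0.0073, 0.0514]
ee_rot: [0.0, 0.0, 1.0, 0.0]
wrist_force: [0.5, -0.9, -0.1]
finger_gap: 0.0414
gripper_force: 15.0
```

```bash
python3 w.py - shaker:.095 grey_coaster:.01; python3 f.py
```

```text
t 21.0 tcp [0.6229 0.0071 0.0524]
shaker 0.71 px 253.0 252.0 box 215 292 198 324 sil [0.6104 0.008 ] R 0.0237 ('face', 2096, array([0.6201, 0.0073]), 'R', np.float64(0.0157), 'z', np.float64(0.0961))
grey_coaster 0.78 px 249.0 192.0 box 198 303 167 221 sil [0.6194 0.0047] R 0.0338 ('face', 3240, array([0.6178, 0.0053]), 'R', np.float64(0.0322), 'z', np.float64(0.0064))
grey_coaster 0.18 px 436.0 180.0 box 389 511 144 240 sil [0.6113 0.1403] R 0.0412 ('face', 3619, array([0.6141, 0.1437]), 'R', np.float64(0.0425), 'z', np.float64(0.0068))
[0.6234 0.0069 0.053 ] [-0.5  0.5 -0.3]
```

Emit:
send_rows:
  steps:
    - {"fingers": 0, "translation": [0, -0.002, 0.001], "turn": [0, 0, 0]}
    - {"fingers": 0, "translation": [0, 0, 0.001], "turn": [0, 0, 0]}
    - {"fingers": 0, "translation": [0, 0, 0], "turn": [0, 0, 0]}

```text
time_s: 21.4
eef_pos: [0.6224, 0.0046, 0.0489]
ee_rot: [0.0, 0.001, 1.0, 0.0]
wrist_force: [0.5, 0.0, -1.1]
finger_gap: 0.0413
gripper_force: 15.0
```

Emit:
send_rows:
  steps:
    - {"fingers": 0, "translation": [0, 0, 0.001], "turn": [0, 0, 0]}
    - {"fingers": 0, "translation": [0, 0, 0], "turn": [0, 0, 0]}

```text
time_s: 21.6
eef_pos: [0.6222, 0.0047, 0.0474]
ee_rot: [-0.0, 0.0, 1.0, 0.0]
wrist_force: [0.6, 0.6, -0.6]
finger_gap: 0.0415
gripper_force: 15.0
```

Emit:
send_rows:
  steps:
    - {"fingers": 0, "translation": [0, 0, 0.001], "turn": [0, 0, 0]}
    - {"fingers": 0, "translation": [0, 0, 0], "turn": [0, 0, 0]}

```text
time_s: 21.8
eef_pos: [0.6222, 0.0048, 0.0464]
ee_rot: [-0.0, 0.0, 1.0, -0.0]
wrist_force: [0.6, 0.8, -1.0]
finger_gap: 0.0412
gripper_force: 15.0
```

Emit:
send_rows:
  steps:
    - {"fingers": 0, "translation": [0, 0, 0.001], "turn": [0, 0, 0]}
    - {"fingers": 0, "translation": [0, 0, 0], "turn": [0, 0, 0]}

```text
time_s: 22.0
eef_pos: [0.6222, 0.0048, 0.0454]
ee_rot: [-0.0, 0.0, 1.0, 0.0]
wrist_force: [0.8, 0.0, -1.0]
finger_gap: 0.041
gripper_force: 15.0
```

Emit:
send_rows:
  steps:
    - {"fingers": 0, "translation": [0, 0, 0.0005], "turn": [0, 0, 0]}
    - {"fingers": 0, "translation": [0, 0, 0], "turn": [0, 0, 0]}

```text
time_s: 22.2
eef_pos: [0.6223, 0.0048, 0.0451]
ee_rot: [0.0, 0.0, 1.0, 0.0]
wrist_force: [-0.0, 1.2, -0.4]
finger_gap: 0.0415
gripper_force: 15.0
```

Emit:
send_rows:
  steps:
    - {"fingers": 0, "translation": [0, 0, 0.0007], "turn": [0, 0, 0]}
    - {"fingers": 0, "translation": [0, 0, 0], "turn": [0, 0, 0]}

```text
time_s: 22.4
eef_pos: [0.6224, 0.0048, 0.0451]
ee_rot: [0.0, 0.0, 1.0, -0.0]
wrist_force: [-1.9, 0.3, 2.7]
finger_gap: 0.0413
gripper_force: 15.0
```

```bash
python3 w.py - shaker:.095; python3 f.py
```

```text
t 22.45 tcp [0.6224 0.0048 0.045 ]
shaker 0.94 px 254.0 252.0 box 215 292 197 325 sil [0.6071 0.0049] R 0.0224 ('face', 1394, array([0.6219, 0.0045]), 'R', np.float64(0.0143), 'z', np.float64(0.0935))
[0.6224 0.0048 0.045 ] [-0.8 -0.   3.9]
```

Emit:
send_rows:
  steps:
    - {"fingers": 55, "translation": [0, 0, 0], "turn": [0, 0, 0]}
    - {"fingers": 90, "translation": [0, 0, 0], "turn": [0, 0, 0]}
    - {"fingers": 90, "translation": [0, 0, 0], "turn": [0, 0, 0]}
    - {"fingers": 90, "translation": [0, 0, 0], "turn": [0, 0, 0]}
    - {"fingers": 90, "translation": [0, 0, -0.02], "turn": [0, 0, 0]}
    - {"fingers": 90, "translation": [0, 0, -0.04], "turn": [0, 0, 0]}
    - {"fingers": 90, "translation": [0, 0, -0.05], "turn": [0, 0, 0]}
    - {"fingers": 90, "translation": [0, 0, -0.05], "turn": [0, 0, 0]}
    - {"fingers": 90, "translation": [0, -0.02, -0.04], "turn": [0, 0, 0]}
    - {"fingers": 90, "translation": [-0.002, -0.045, 0], "turn": [0, 0, 0]}
    - {"fingers": 90, "translation": [-0.002, -0.045, 0], "turn": [0, 0, 0]}
    - {"fingers": 90, "translation": [-0.002, -0.04, 0], "turn": [0, 0, 0]}
    - {"fingers": 90, "translation": [0, -0.016, 0], "turn": [0, 0, 0]}
    - {"fingers": 90, "translation": [0, 0, 0], "turn": [0, 0, 0]}

```text
time_s: 23.9
eef_pos: [0.6279, -0.1632, 0.2437]
ee_rot: [-0.0, 0.002, 1.0, 0.0]
wrist_force: [-0.6, 0.3, -0.2]
finger_gap: 0.079
gripper_force: 0.0
```

```bash
python3 w.py w6 spice_jar:.106 shaker:.093 grey_coaster:.010 white_coaster:.01 white_jar:.093; python3 f.py
```

```text
t 23.95 tcp [ 0.6281 -0.1614  0.244 ]
spice_jar 0.82 px 256.0 182.0 box 233 278 154 209 sil [ 0.6229 -0.1621] R 0.0254 ('face', 1484, array([ 0.629 , -0.1613]), 'R', np.float64(0.0216), 'z', np.float64(0.1061))
shaker 0.77 px 399.0 171.0 box 370 429 152 191 sil [ 0.6155 -0.0143] R 0.0268 ('face', 635, array([0.6217, 0.0035]), 'R', np.float64(0.0147), 'z', np.float64(0.0927))
shaker 0.75 px 399.0 30.0 box 368 432 0 63 sil [ 0.4842 -0.0297] R 0.0283 
grey_coaster 0.6 px 375.0 161.0 box 354 410 138 192 sil [0.622  0.0029] R 0.0363 ('face', 1228, array([0.6226, 0.0045]), 'R', np.float64(0.0356), 'z', np.float64(0.0067))
white_coaster 0.97 px 158.0 147.0 box 116 183 118 189 sil [ 0.6062 -0.3002] R 0.0459 ('face', 1563, array([ 0.6067, -0.3015]), 'R', np.float64(0.0454), 'z', np.float64(0.0067))
white_jar 0.81 px 126.0 162.0 box 86 170 133 196 sil [ 0.6043 -0.2907] R 0.0393 ('face', 3051, array([ 0.608 , -0.3026]), 'R', np.float64(0.0313), 'z', np.float64(0.0928))
white_jar 0.24 px 236.0 29.0 box 197 275 0 65 sil [ 0.4787 -0.1785] R 0.0349 
[ 0.6284 -0.1595  0.2447] [-0.5  0.1  0.2]
```

View pics/w6.png

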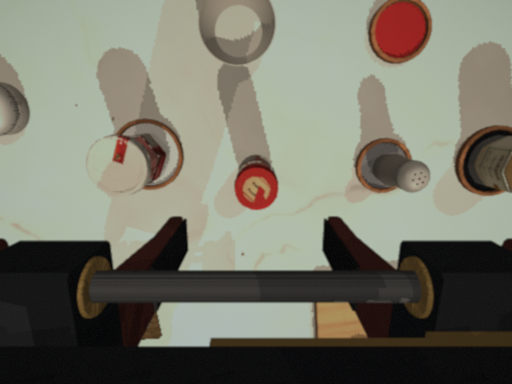

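The spice cap is at (256,186), centred. White jar (120,163) and shaker (412,178) are upright in their rings, within 2 mm of centre.

Emit:
send_rows:
  steps:
    - {"fingers": 90, "translation": [0, 0, 0.02], "turn": [0, 0, 0]}
    - {"fingers": 90, "translation": [0, 0, 0.04], "turn": [0, 0, 0]}
    - {"fingers": 90, "translation": [0, 0, 0.04], "turn": [0, 0, 0]}
    - {"fingers": 90, "translation": [0, 0, 0.04], "turn": [0, 0, 0]}
    - {"fingers": 90, "translation": [0, 0, 0.03], "turn": [0, 0, 0]}
    - {"fingers": 90, "translation": [0, 0, 0.019], "turn": [0, 0, 0]}
    - {"fingers": 90, "translation": [0, 0, 0], "turn": [0, 0, 0]}
    - {"fingers": 0, "translation": [0, 0, 0], "turn": [0, 0, 0]}
    - {"fingers": 0, "translation": [0, 0, 0], "turn": [0, 0, 0]}
    - {"fingers": 0, "translation": [0, 0, 0], "turn": [0, 0, 0]}
    - {"fingers": 0, "translation": [0, 0, 0], "turn": [0, 0, 0]}
    - {"fingers": 0, "translation": [0, 0, 0], "turn": [0, 0, 0]}
    - {"fingers": 0, "translation": [0, 0, 0], "turn": [0, 0, 0]}
    - {"fingers": 0, "translation": [0, 0, 0], "turn": [0, 0, 0]}

```text
time_s: 25.6
eef_pos: [0.6286, -0.1615, 0.0564]
ee_rot: [0.001, 0.0, 1.0, -0.0]
wrist_force: [-0.3, -0.1, 3.6]
finger_gap: 0.0444
gripper_force: 15.0
```

Emit:
send_rows:
  steps:
    - {"fingers": 0, "translation": [0, 0, -0.02], "turn": [0, 0, 0]}
    - {"fingers": 0, "translation": [0, 0, -0.04], "turn": [0, 0, 0]}
    - {"fingers": 0, "translation": [0, 0, -0.04], "turn": [0, 0, 0]}
    - {"fingers": 0, "translation": [0, 0, -0.03], "turn": [0, 0, 0]}
    - {"fingers": 0, "translation": [0, 0, -0.01], "turn": [0, 0, 0]}
    - {"fingers": 0, "translation": [0.02, 0.015, 0], "turn": [0, 0, 0]}
    - {"fingers": 0, "translation": [0.035, 0.023, 0], "turn": [0, 0, 0]}
    - {"fingers": 0, "translation": [0.035, 0.023, 0], "turn": [0, 0, 0]}
    - {"fingers": 0, "translation": [0.035, 0.023, 0], "turn": [0, 0, 0]}
    - {"fingers": 0, "translation": [0.03, 0.02, 0], "turn": [0, 0, 0]}
    - {"fingers": 0, "translation": [0.01, 0.006, 0], "turn": [0, 0, 0]}
    - {"fingers": 0, "translation": [0, 0, 0], "turn": [0, 0, 0]}

```text
time_s: 26.8
eef_pos: [0.4624, -0.0505, 0.1945]
ee_rot: [-0.0, -0.0, 1.0, 0.0]
wrist_force: [0.5, 0.1, 0.0]
finger_gap: 0.0443
gripper_force: 15.0
```

```bash
python3 w.py - spice_jar:.246 red_coaster:.01; python3 f.py
```

```text
t 26.85 tcp [ 0.4632 -0.0511  0.1946]
spice_jar 0.62 px 41.0 262.0 box 25 57 254 269 sil [ 0.4454 -0.1251] R 0.005 
spice_jar 0.6 px 255.0 265.0 box 199 311 186 337 sil [ 0.4485 -0.0498] R 0.0277 ('face', 5098, array([ 0.4628, -0.0494]), 'R', np.float64(0.0218), 'z', np.float64(0.2443))
red_coaster 0.88 px 305.0 176.0 box 274 336 145 207 sil [0.4613 0.0075] R 0.036 ('face', 3021, array([0.4619, 0.0081]), 'R', np.float64(0.0356), 'z', np.float64(0.0063))
red_coaster 0.68 px 309.0 329.0 box 297 319 312 337 sil [0.6604 0.0187] R 0.0185 
[ 0.4639 -0.0516  0.1947] [-0.5 -0.3 -0.5]
```

Emit:
send_rows:
  steps:
    - {"fingers": 0, "translation": [0.0005, 0.03, 0], "turn": [0, 0, 0]}
    - {"fingers": 0, "translation": [0, 0.028, 0], "turn": [0, 0, 0]}
    - {"fingers": 0, "translation": [0, 0, 0.02], "turn": [0, 0, 0]}
    - {"fingers": 0, "translation": [0, 0, 0.035], "turn": [0, 0, 0]}
    - {"fingers": 0, "translation": [0, 0, 0.035], "turn": [0, 0, 0]}
    - {"fingers": 0, "translation": [0, 0, 0.02], "turn": [0, 0, 0]}
    - {"fingers": 0, "translation": [0, 0, 0.012], "turn": [0, 0, 0]}
    - {"fingers": 0, "translation": [0, 0, 0.005], "turn": [0, 0, 0]}
    - {"fingers": 0, "translation": [0, 0, 0], "turn": [0, 0, 0]}

```text
time_s: 27.85
eef_pos: [0.4631, 0.0066, 0.0683]
ee_rot: [-0.0, 0.001, 1.0, -0.0]
wrist_force: [0.3, -0.4, -1.2]
finger_gap: 0.0443
gripper_force: 15.0
```

```bash
python3 w.py - spice_jar:.117 red_coaster:.01; python3 f.py
```

```text
t 27.9 tcp [0.4635 0.0067 0.0692]
spice_jar 0.77 px 254.0 266.0 box 198 312 186 338 sil [0.4511 0.0076] R 0.0294 ('face', 5422, array([0.4635, 0.0074]), 'R', np.float64(0.022), 'z', np.float64(0.118))
red_coaster 0.63 px 258.0 187.0 box 207 305 161 224 sil [0.4593 0.0085] R 0.0344 ('face', 2855, array([0.4598, 0.0086]), 'R', np.float64(0.0341), 'z', np.float64(0.0065))
[0.4637 0.0068 0.0699] [ 0.1 -1.3 -0.8]
```

Underside is about 6 mm above the pad, so I'll lower the last part in small steps until contact.

Emit:
send_rows:
  steps:
    - {"fingers": 0, "translation": [0.001, 0.001, 0.002], "turn": [0, 0, 0]}
    - {"fingers": 0, "translation": [0, 0, 0.002], "turn": [0, 0, 0]}
    - {"fingers": 0, "translation": [0, 0, 0.001], "turn": [0, 0, 0]}
    - {"fingers": 0, "translation": [0, 0, 0], "turn": [0, 0, 0]}

```text
time_s: 28.4
eef_pos: [0.4617, 0.0079, 0.0633]
ee_rot: [-0.0, 0.0, 1.0, -0.0]
wrist_force: [0.4, -0.1, -1.4]
finger_gap: 0.0443
gripper_force: 15.0
```

Emit:
send_rows:
  steps:
    - {"fingers": 0, "translation": [0, 0, 0.001], "turn": [0, 0, 0]}
    - {"fingers": 0, "translation": [0, 0, 0], "turn": [0, 0, 0]}

```text
time_s: 28.6
eef_pos: [0.4618, 0.0079, 0.0624]
ee_rot: [0.0, 0.0, 1.0, -0.0]
wrist_force: [0.1, -0.1, -0.7]
finger_gap: 0.0441
gripper_force: 15.0
```

Emit:
send_rows:
  steps:
    - {"fingers": 0, "translation": [0, 0, 0.0007], "turn": [0, 0, 0]}
    - {"fingers": 0, "translation": [0, 0, 0], "turn": [0, 0, 0]}

```text
time_s: 28.8
eef_pos: [0.462, 0.0079, 0.0624]
ee_rot: [0.0, 0.0, 1.0, -0.0]
wrist_force: [-2.0, -0.1, 3.8]
finger_gap: 0.0445
gripper_force: 15.0
```

Contact. I'll release, rise and check.

Emit:
send_rows:
  steps:
    - {"fingers": 60, "translation": [0, 0, 0], "turn": [0, 0, 0]}
    - {"fingers": 90, "translation": [0, 0, 0], "turn": [0, 0, 0]}
    - {"fingers": 90, "translation": [0, 0, 0], "turn": [0, 0, 0]}
    - {"fingers": 90, "translation": [0, 0, 0], "turn": [0, 0, 0]}
    - {"fingers": 90, "translation": [0, 0, -0.02], "turn": [0, 0, 0]}
    - {"fingers": 90, "translation": [0, 0, -0.04], "turn": [0, 0, 0]}
    - {"fingers": 90, "translation": [0, 0, -0.05], "turn": [0, 0, 0]}
    - {"fingers": 90, "translation": [0, 0, -0.05], "turn": [0, 0, 0]}
    - {"fingers": 90, "translation": [0, 0, -0.05], "turn": [0, 0, 0]}
    - {"fingers": 90, "translation": [0, 0, 0], "turn": [0, 0, 0]}
    - {"fingers": 90, "translation": [0, 0, 0], "turn": [0, 0, 0]}
    - {"fingers": 90, "translation": [0, 0, 0], "turn": [0, 0, 0]}

```text
time_s: 30.0
eef_pos: [0.4615, 0.0079, 0.2699]
ee_rot: [-0.001, 0.0, 1.0, 0.0]
wrist_force: [0.1, 0.7, 1.1]
finger_gap: 0.0788
gripper_force: 0.0
```

```bash
python3 w.py w7 spice_jar:.112 red_coaster:.01 shaker:.093 black_jar:.105 black_coaster:.01 big_bowl:.035; python3 f.py; python3 -c "
from h import *
a,_=ctrl.snapshot('scene');cv2.imwrite('pics/s2.png',a[:,:,::-1])"
```

```text
t 30.05 tcp [0.4613 0.0079 0.2695]
spice_jar 0.79 px 254.0 179.0 box 234 274 152 204 sil [0.4572 0.0086] R 0.0249 ('face', 1309, array([0.4622, 0.0082]), 'R', np.float64(0.0216), 'z', np.float64(0.1121))
spice_jar 0.38 px 348.0 310.0 box 325 362 262 329 sil [0.5735 0.1538] R 0.0653 
red_coaster 0.71 px 255.0 157.0 box 229 280 142 180 sil [0.4611 0.0086] R 0.0356 ('face', 794, array([0.4617, 0.0083]), 'R', np.float64(0.0354), 'z', np.float64(0.007))
shaker 0.68 px 252.0 291.0 box 239 264 261 313 sil [0.5967 0.0038] R 0.0333 ('face', 205, array([0.6247, 0.0046]), 'R', np.float64(0.0129), 'z', np.float64(0.0936))
black_jar 0.88 px 348.0 310.0 box 325 362 263 328 sil [0.577  0.1574] R 0.0673 ('face', 232, array([0.6252, 0.1313]), 'R', np.float64(0.0163), 'z', np.float64(0.1045))
black_coaster 0.56 px 321.0 262.0 box 315 326 252 269 sil [0.6042 0.1072] R 0.0119 ('face', 146, array([0.6063, 0.1083]), 'R', np.float64(0.0118), 'z', np.float64(0.0071))
black_coaster 0.42 px 252.0 259.0 box 230 275 249 269 sil [0.6164 0.0045] R 0.0332 ('face', 579, array([0.6151, 0.0053]), 'R', np.float64(0.0305), 'z', np.float64(0.0066))
[0.4616 0.0079 0.271 ] [-0.4  0.2  0.6]
```

View pics/w7.png

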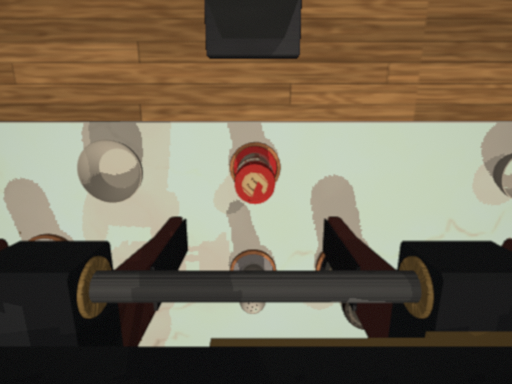

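View pics/s2.png

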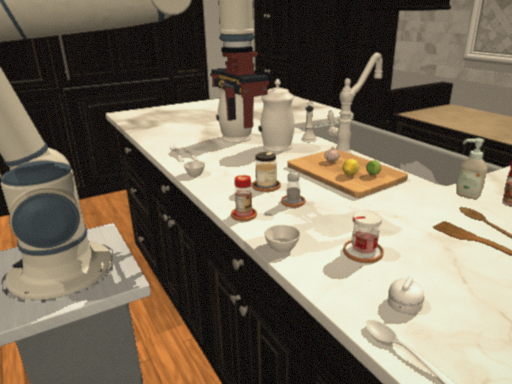

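The wrist view shows the spice cap (254,183) centred over the red ring. The scene view shows all four standing upright on their coasters: spice (244,198), black jar (266,170), shaker (293,190) and white jar (366,235). Both bowls, at (195,168) and (282,238), are where they started.

```bash
python3 -c "
from cell import ctrl
print(ctrl.job_done())"
```

```text
the job is handed in; nothing more can be done
None
```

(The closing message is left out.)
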